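Register a well plate on a microplate shaker and shut its retaining arm

ROBOT

A 6-joint arm with a two-finger parallel gripper is mounted at the origin on the work surface. World frame = base frame: x ahead of the robot, y to its left, z up, the work surface at z = 0. Lengths are in mm, angles in rad, forces in N, time in s.
With the tool pointing down it reaches from about 350 to 775 mm from the base axis. Payload 7.3 kg.
Tool frame: the origin (TCP) lies at the centre of the arm's flange, where the gripper is bolted on; the fingertips stand 178 mm ahead of it and the grasp point (between the pads) lies 159 mm ahead of it; z points along the fingers, y is the direction in which the jaws open and shut (so a half turn about z gives the same grasp; the last joint's range is limited). The gripper opens to 92 mm and grips with 3 to 60 N. Pads are 19 mm wide; open, the fingers measure 130 mm over their backs; the gripper's body (75 mm by 190 mm) begins 47 mm behind the grasp point.
Start: joints at [1.011, 0.342, 1.524, -0, 1.275, -0.146], TCP at [211.077, 480.702, 404.741] pointing down, gripper open.
Joint ranges: [-2.53, 2.53], [-0.77, 2.02], [0.04, 2.7], [-1, 4.14], [0.28, 2.66], [-3.11, 3.11]. Speed limits (rad/s): [2.57, 2.57, 3.14, 3.14, 3.14, 3.14].

INTERFACE

Orientations are given as [roll, pitch, yaw] about the fixed x, y, z axes, in that order (R = Rz(yaw) Ry(pitch) Rx(roll)).
In Python, from plant import get_obs, capture, close_job gives the robot as it stands. The module is installed in compiled form; this text tells all that it offers.
- The arm moves only by the shell command python3 -m pendant 'ROWS'. ROWS is JSON, a list of rows, each a list of 3 entries, a list of its own where there are three numbers: the shift along the tool's x, y, z in m, then the turn, a rotation vector about the tool's x, y, z in rad, then the finger opening in m, from 0 to 0.0918. In form: [[[tx, ty, tz], [wx, wy, wz], fingers], ...]. A call has 1 to 10 rows; each row is the pose to reach, as a shift and turn from the pose commanded when the call began, along the tool's axes at that moment; what a row does not reach only later rows make up. A row lasts 1/12 s, in which the tool goes at most 41.7 mm and 7.16 degrees, less where a joint would pass 70% of its speed; a pose out of reach is approached as far as the arm can. A call with a gripper value outside its range is refused whole. The fingers move at their own pace and stop on an object; the grip force is fixed at half the most. Time passes only in rows, so rows that repeat a pose let the fingers close. It gives the time, the measured TCP pose, the force and the opening at its end, in the units of the state.
- get_obs(): the state, without advancing time (a new reading comes with each control period).
- capture(name): name is "scene" or "top" or "wrist"; returns a dict with "color" (384x512x3 uint8, red, green, blue), "mtx" (3x3 intrinsics, pixels), "rvec" (rotation vector, rad) and "tvec" (3), from world to camera coordinates, as OpenCV has them. Camera axes: x right, y down, z forward; pixel columns grow to the right and rows downward; lengths in mm; the calibration is good to about 2 mm. A picture is of the moment at which its call begins. There is no depth.
- close_job(): hands the job in, once; it reports no verdict.
The state is a dict: "time": time; "joint_positions": joint angles; "dq": joint speeds; "tau": joint torques, N m; "tool_pos": TCP position; "tcp_rot": TCP orientation; "contact_force": force on the tool from outside, world axes, zero at the start; "moment": the same for the moment, N m; "grip_width": finger opening in mm.
Only numpy, scipy, OpenCV 4.12 (cv2) and the standard library are available. Lean on these libraries where they do the work, as an engineer would, in place of code of your own. Each camera call takes 0.05 s, during which the arm holds its last target. There are 200 camera calls.

TASK

The white well plate has been put down askew on the platform of the shaker. Without lifting or tipping it, push it fully home against the shaker's long stop and short stop so that it sits flush along both, and then swing the blue retaining arm fully shut across its front edge, leaving the plate home. Leave the other things on the bench where they are.

Things in the scene. Friction and masses are not known exactly. Their poses are not given: they have to be found in the camera images.
- shaker: Microplate shaker, fixed to the bench: white housing, control nose at its front (-x). Origin: centre of its underside; x to its back, y to its left, z up; turned up to 0.45 rad. On top a dark flat platform, x -100 to +100 mm, y -120 to +120 mm, upper face 100 mm above the bench. The housing below spans x -150 to +108, y +-113, top at 78 mm, or 64 mm in front of x -108
- long_stop (a point): Middle of the foot of the long stop's face, at (65, 19, 100) mm in the shaker's frame. The stop is a bare aluminium rail along the shaker's y at the platform's back, 124 mm long, 12 mm thick, 10 mm high; its face looks to the shaker's -x
- short_stop (a point): Middle of the foot of the short stop's face, at (23, 85, 100) mm in the shaker's frame. The stop is an aluminium rail along the shaker's x on the platform's left, 64 mm long, 12 mm thick, 10 mm high; its face looks to the shaker's -y
- nest (a point): The corner where the planes of the two stop faces meet on the platform's upper face: (65, 85, 100) mm in the shaker's frame, axes as the shaker's. The long stop's face is this frame's plane x = 0, the short stop's its plane y = 0; the platform's free area is at negative x and y. A plate that is home has its back left lower corner here
- plate: White 96-well plate, loose, 0.11 kg, 85.5 mm (x) by 127.8 mm (y), 14.4 mm high; the lowest 7.6 mm is a flange of full size, above it each side is 2 mm in. Origin: centre of its underside. It lies flat on the platform, 15 to 45 mm short of home both ways and up to 0.2 rad askew, and slides under about 1 N. Home, its axes are the shaker's, its +x side on the long stop, +y side on the short stop
- plate_back_left (a point): Lower corner of the plate at its +x, +y end, the corner that belongs in the nest's corner
- plate_back_right (a point): Lower corner of the plate at +x, -y: the other end of the side that goes on the long stop
- plate_front_left (a point): Lower corner of the plate at -x, +y: the other end of the side that goes on the short stop
- retainer (a joint): Angle (rad) of the blue retaining arm, a bar 88 x 12 mm, 3 to 13 mm above the platform, on an upright pivot. 0: fully shut at its own end stop, pointing along the shaker's -y, 2 mm in front of a plate that is home. It grows as the arm opens (clockwise from above) to 2.2; at 1.57 it points along the shaker's -x. Starts at 1.35 to 2.0. Stays by friction; 2 N at the knob moves it
- retainer_pivot (a point): The pivot axis of the arm at the height of the platform's upper face, at (-28.5, 98, 100) mm in the shaker's frame
- retainer_knob (a point): Centre of the top of the upright orange knob at the arm's free end: a cylinder 16 mm across that stands 30 mm up from the arm's upper face, its axis 75 mm from the pivot axis, its top 43 mm above the platform's upper face
- vial_rack: Bystander: loose yellow rack of plugged vials, 93 x 174 mm, 106 mm high. Origin: centre of its underside
- media_bottle: Bystander: loose glass bottle with a blue cap, 70 mm across, 140 mm high. Origin: centre of its underside
- tip_box: Bystander: loose pipette tip box with a blue lid, 88 x 125 mm, 76 mm high. Origin: centre of its underside
- beaker: Bystander: loose steel beaker, 80 mm across, 80 mm high. Origin: centre of its underside

How it is judged:
By the outcome, as a careful person would: the job done as asked, in the order asked, and still so for the second after the job is handed in, with the robot touching nothing.
It also fails if it takes over 67 s, if anything falls off the work surface, if the arm or the gripper's body presses on something with over 40 N, if the wrist force passes 120 N, or if a joint passes its speed limit or range.

## Working session

There is one attempt and no reset: what is moved stays moved. The work goes in short steps, Python scripts to look and compute and a shell command to move; the robot and the scene stay as the last step left them, time stands still between calls to the robot, and variables do not carry over. Pictures are saved under pics/ and viewed, about 8 in all and at most 12, crops included, and the job is handed in when it is done.

```bash
mkdir -p pics; cat > h.py <<'E'
import numpy as np, cv2, pickle
from plant import get_obs, capture, close_job
def snap(name, fn):
    c=capture(name); pickle.dump(c,open(f'pics/{fn}.pkl','wb')); cv2.imwrite(f'pics/{fn}.png',c['color'][:,:,::-1]); return c
def load(fn): return pickle.load(open(f'pics/{fn}.pkl','rb'))
def ray(c,uv,z):
    "pixel(s) -> world points on plane z"
    uv=np.atleast_2d(np.array(uv,float)); R=cv2.Rodrigues(np.array(c['rvec'],float))[0]; t=np.array(c['tvec'],float).ravel()
    d=np.c_[uv,np.ones(len(uv))]@np.linalg.inv(c['mtx']).T@R; o=-R.T@t
    return o+d*((z-o[2])/d[:,2])[:,None]
def proj(c,P): return cv2.projectPoints(np.atleast_2d(np.array(P,float)),np.array(c['rvec'],float),np.array(c['tvec'],float),np.array(c['mtx'],float),None)[0][:,0]
E
python3 - <<'E'
from h import *
ims=[snap(n,n+'0') for n in('scene','top')]
cv2.imwrite('pics/both.png',cv2.resize(np.vstack([i['color'] for i in ims]),None,fx=.78,fy=.78)[:,:,::-1])
for c in ims:
    R=cv2.Rodrigues(np.array(c['rvec'],float))[0];print(-R.T@np.array(c['tvec']).ravel(),R[2])
o=get_obs();print(o)
E
```

```text
[ 842.45532894 -387.16233204  942.26933549] [-0.30149824  0.40056481 -0.86524369]
[ 384.49278801   -5.94665314 1212.75963837] [ 0.16349897 -0.01015384 -0.98649125]
{'time': 0.1, 'joint_positions': array([ 1.01098513e+00,  3.42665080e-01,  1.52491610e+00,  8.77064646e-06,
        1.27540314e+00, -1.46029072e-01]), 'dq': array([-0.00081767, -0.00013129, -0.00383739, -0.00046138, -0.00134634,
        0.00047891]), 'tau': array([ 1.08484714e-03, -4.32006347e+01, -2.44693476e+01,  7.17545184e-02,
        5.25399204e-02,  1.62126662e-05]), 'tool_pos': array([211.01935488, 480.59691344, 404.1099275 ]), 'tcp_rot': array([-3.14021703e+00, -2.10799315e-04,  2.72780783e+00]), 'contact_force': array([ 0.12712636, -0.30877067,  0.17454911]), 'moment': array([-0.00967328,  0.00139013, -0.0396848 ]), 'grip_width': 92.02154820239856}
```

View pics/both.png

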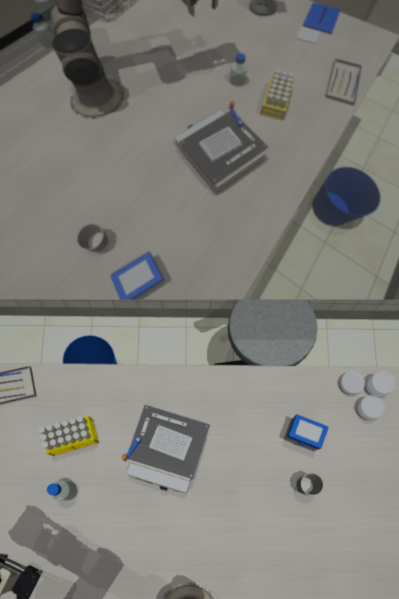

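```bash
python3 - <<'E'
from h import *
t=load('top0')['color'][115:260,145:285];s=load('scene0')['color'][120:260,215:355]
cv2.imwrite('pics/crop0.png',np.hstack([cv2.resize(t,(400,414),interpolation=cv2.INTER_CUBIC),cv2.resize(s,(400,414),interpolation=cv2.INTER_CUBIC)])[:,:,::-1])
E
```

```text
(no output)
```

View pics/crop0.png

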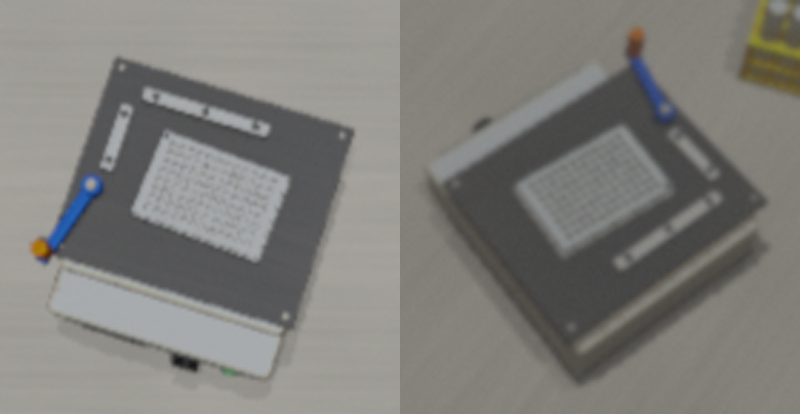

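```bash
cat >> h.py <<'E'
def rect(c,mask,z):
    cs=cv2.findContours(mask.astype(np.uint8),cv2.RETR_EXTERNAL,cv2.CHAIN_APPROX_NONE)[0]
    k=max(cs,key=cv2.contourArea)[:,0]
    P=ray(c,k,z)[:,:2].astype(np.float32); (ce,wh,a)=cv2.minAreaRect(P); return np.array(ce),wh,a
E
python3 - <<'E'
from h import *
c=load('top0');im=c['color'].astype(int);g=im.mean(2);sat=im.max(2)-im.min(2)
roi=np.zeros(g.shape,bool);roi[115:260,145:285]=1
off=np.array([145,115])
cr=np.array([(117,58),(354,130),(290,328),(55,255)])/2.857+off
P=ray(c,cr,100);print('plat corners',P.round(1),[np.linalg.norm(P[i]-P[i-1]).round(1) for i in range(4)])
m=roi&(g<105)&(sat<25); m=cv2.morphologyEx(m.astype(np.uint8),cv2.MORPH_OPEN,np.ones((3,3)))
print('platform',rect(c,m,100))
pr=np.zeros(g.shape,bool);pr[158:210,188:250]=1
for th in(110,130):
  print('plate',rect(c,cv2.morphologyEx((pr&(g>th)).astype(np.uint8),cv2.MORPH_CLOSE,np.ones((5,5))),107))
for n,m in(('orange',(im[:,:,0]>im[:,:,2]+70)&(im[:,:,0]>im[:,:,1]+40)),('blue',im[:,:,2]>im[:,:,0]+60)):
  v,u=np.nonzero(m&roi);print(n,len(u),u.mean(),v.mean(),ray(c,[[u.mean(),v.mean()]],138 if n=='orange' else 113).round(1))
print('stops rough: long ends, short ends, pivot',ray(c,np.array([(145,95),(268,130),(126,105),(107,168)])/2.857+off,110).round(1), ray(c,np.array([(91,185)])/2.857+off,115).round(1))
E
```

```text
plat corners [[727.9 157.9 100. ]
 [659.  -68.9 100. ]
 [470.8  -9.4 100. ]
 [537.3 209.8 100. ]] [np.float64(197.5), np.float64(237.0), np.float64(197.4), np.float64(229.0)]
platform (array([600.21575928,  74.75548553]), (238.09632873535156, 198.3065185546875), 73.0053939819336)
plate (array([594.54077148,  66.26028442]), (129.89016723632812, 87.47943115234375), 69.33952331542969)
plate (array([594.94329834,  66.62165833]), (127.21177673339844, 85.03679656982422), 69.4059829711914)
orange 27 158.74074074074073 201.74074074074073 [[538.5 216.8 138. ]]
blue 135 170.62222222222223 188.61481481481482 [[577.3 192.  113. ]]
stops rough: long ends, short ends, pivot [[688.8 129.  110. ]
 [655.9  12.6 110. ]
 [678.9 146.6 110. ]
 [618.2 162.5 110. ]] [[600.9 176.1 115. ]]
```

```bash
cat >> h.py <<'E'
from scipy.spatial.transform import Rotation as Ro
O=np.array([600.2,74.75]); YAW=-0.297
def sh2w(x,y): c,s=np.cos(YAW),np.sin(YAW); return O+np.array([c*x-s*y,s*x+c*y])
def w2sh(p): c,s=np.cos(YAW),np.sin(YAW); d=np.array(p)[...,:2]-O; return np.stack([c*d[...,0]+s*d[...,1],-s*d[...,0]+c*d[...,1]],-1)
def goal(sx,sy,ztip,rel):
    "shift(m)/turn for fingertip centre at shaker (sx,sy), height ztip, tool yaw = shaker yaw+rel"
    o=get_obs();R=Ro.from_euler('xyz',o['tcp_rot']);T=Ro.from_euler('xyz',[np.pi,0,YAW+rel])
    p=np.r_[sh2w(sx,sy),ztip+178]
    print('shift',(R.inv().apply(p-o['tool_pos'])/1000).round(4),'turn',(R.inv()*T).as_rotvec().round(4))
def where():
    o=get_obs();R=Ro.from_euler('xyz',o['tcp_rot']);tip=o['tool_pos']+R.apply([0,0,178])
    print('t',round(o['time'],2),'tip sh',w2sh(tip).round(1),'z',tip[2].round(1),'relyaw',round(o['tcp_rot'][2]-YAW,4),'F sh',w2sh(o['contact_force'][:2]+O).round(2),o['contact_force'][2].round(2),'w',round(o['grip_width'],1))
E
python3 - <<'E'
from h import *
where(); goal(-78,-8,150,np.pi)
E
```

```text
t 0.1 tip sh [-491.   273.9] z 226.1 relyaw 3.0248 F sh [ 0.21 -0.26] 0.17 w 92.0
shift [-0.443  -0.232   0.0763] turn [-0.0014 -0.0003 -0.1168]
```

```bash
python3 -m pendant '[[[-0.443,-0.232,0.02],[0,0,-0.1168],0.06],[[-0.443,-0.232,0.02],[0,0,-0.1168],0.06],[[-0.443,-0.232,0.02],[0,0,-0.1168],0.06],[[-0.443,-0.232,0.02],[0,0,-0.1168],0.06],[[-0.443,-0.232,0.02],[0,0,-0.1168],0.06],[[-0.443,-0.232,0.02],[0,0,-0.1168],0.06],[[-0.443,-0.232,0.02],[0,0,-0.1168],0.06],[[-0.443,-0.232,0.02],[0,0,-0.1168],0.06],[[-0.443,-0.232,0.02],[0,0,-0.1168],0.06],[[-0.443,-0.232,0.02],[0,0,-0.1168],0.06]]'; python3 -c "
from h import *
where(); goal(-78,-8,150,np.pi)"
```

```text
time: 0.93
tool_pos: [470.4, 155.5, 387.9]
tcp_rot: [3.142, -0.0, 2.844]
contact_force: [1.4, 0.8, 0.3]
grip_width: 60.1
t 0.93 tip sh [-147.8   39.2] z 209.9 relyaw 3.1414 F sh [1.14 1.2 ] 0.27 w 60.1
shift [-0.0698 -0.0472  0.0599] turn [ 0.     -0.0004 -0.0002]
```

```bash
python3 -m pendant '[[[-0.065,-0.045,0.0],[0,0,0],0.06],[[-0.065,-0.045,0.0],[0,0,0],0.06],[[-0.065,-0.045,0.02],[0,0,0],0.06],[[-0.065,-0.045,0.02],[0,0,0],0.06],[[-0.065,-0.045,0.02],[0,0,0],0.06]]'; python3 - <<'E'
from h import *
where(); goal(-78,-8,104,np.pi)
a=snap('wrist','w1');b=snap('top','t1')
cv2.imwrite('pics/v1.png',np.vstack([cv2.resize(a['color'],(480,360)),cv2.resize(b['color'][115:260,100:285],(480,240))])[:,:,::-1])
E
```

```text
time: 1.35
tool_pos: [518.1, 95.3, 367.1]
tcp_rot: [-3.141, -0.004, 2.844]
contact_force: [-0.2, 0.4, 0.8]
grip_width: 59.8
t 1.35 tip sh [-85.2  -4.5] z 189.1 relyaw 3.1408 F sh [-0.29  0.34] 0.79 w 59.8
shift [-0.0068 -0.0035  0.085 ] turn [-0.0009 -0.0038 -0.0008]
```

View pics/v1.png

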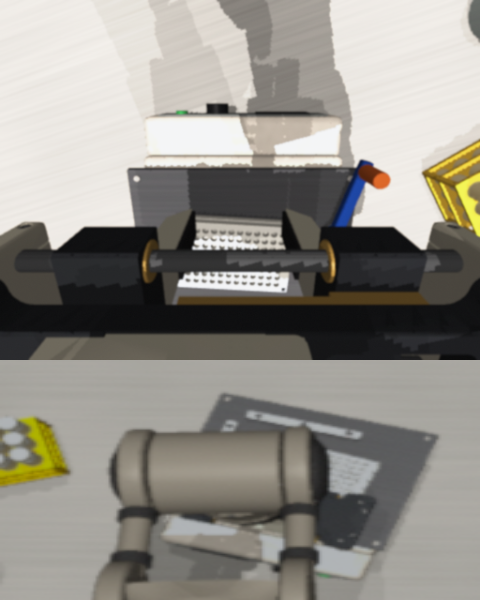

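```bash
python3 -m pendant '[[[0,-0.004,0.04],[0,-0.003,0],0.06],[[0,-0.004,0.07],[0,-0.003,0],0.06],[[0,-0.004,0.08],[0,-0.003,0],0.06],[[0,-0.004,0.0855],[0,-0.003,0],0.06],[[0,-0.004,0.0855],[0,-0.003,0],0.06],[[0,-0.004,0.0855],[0,-0.003,0],0.06]]'; python3 -c "
from h import *
where(); goal(-40,-8,103.5,np.pi)"
```

```text
time: 1.95
tool_pos: [517.9, 92.1, 284.2]
tcp_rot: [3.141, 0.005, 2.845]
contact_force: [0.6, -0.1, 0.3]
grip_width: 59.8
t 1.95 tip sh [-82.8  -7.3] z 106.2 relyaw 3.1424 F sh [0.58 0.08] 0.35 w 59.8
shift [-0.0437 -0.0006  0.003 ] turn [0.0009 0.0054 0.0008]
```

```bash
python3 -m pendant '[[[-0.01,0,0.002],[0,0,0],0.06],[[-0.018,0,0.002],[0,0,0],0.06],[[-0.022,0,0.002],[0,0,0],0.06],[[-0.025,0,0.002],[0,0,0],0.06],[[-0.028,0,0.002],[0,0,0],0.06],[[-0.031,0,0.002],[0,0,0],0.06],[[-0.034,0,0.002],[0,0,0],0.06],[[-0.037,0,0.002],[0,0,0],0.06],[[-0.040,0,0.002],[0,0,0],0.06],[[-0.043,0,0.002],[0,0,0],0.06]]'; python3 -c "
from h import *
where()"; python3 -m pendant '[[[-0.0025,0,0],[0,0,0],0.06],[[-0.004,0,0],[0,0,0],0.06],[[-0.005,0,0],[0,0,0],0.06],[[-0.005,0,0],[0,0,0],0.06]]' ; python3 -c "
from h import *
where()"
```

```text
time: 2.78
tool_pos: [558.8, 79.0, 280.7]
tcp_rot: [3.142, 0.003, 2.845]
contact_force: [-0.2, 0.8, -0.8]
grip_width: 60.1
t 2.78 tip sh [-40.3  -8.1] z 102.7 relyaw 3.1417 F sh [-0.39  0.69] -0.82 w 60.1
time: 3.12
tool_pos: [563.5, 77.5, 280.8]
tcp_rot: [3.141, 0.003, 2.845]
contact_force: [0.5, 0.1, -0.3]
grip_width: 59.9
t 3.12 tip sh [-35.3  -8.1] z 102.8 relyaw 3.1416 F sh [0.42 0.26] -0.34 w 59.9
```

```bash
for i in 1; do python3 -m pendant '[[[-0.001,0,0],[0,0,0],0.06],[[-0.002,0,0],[0,0,0],0.06],[[-0.003,0,0],[0,0,0],0.06],[[-0.004,0,0],[0,0,0],0.06],[[-0.004,0,0],[0,0,0],0.06]]' ; python3 -c "
from h import *
where()"; done
```

```text
time: 3.53
tool_pos: [567.3, 76.3, 280.9]
tcp_rot: [3.141, 0.003, 2.845]
contact_force: [-0.7, 0.7, 0.2]
grip_width: 60.1
t 3.53 tip sh [-31.3  -8.1] z 102.9 relyaw 3.1416 F sh [-0.84  0.43] 0.23 w 60.1
```

```bash
python3 -c "
from h import *
a=snap('scene','s2')
cv2.imwrite('pics/v2.png',cv2.resize(a['color'][120:260,215:355],(600,600),interpolation=cv2.INTER_CUBIC)[:,:,::-1])"
```

```text
(no output)
```

View pics/v2.png

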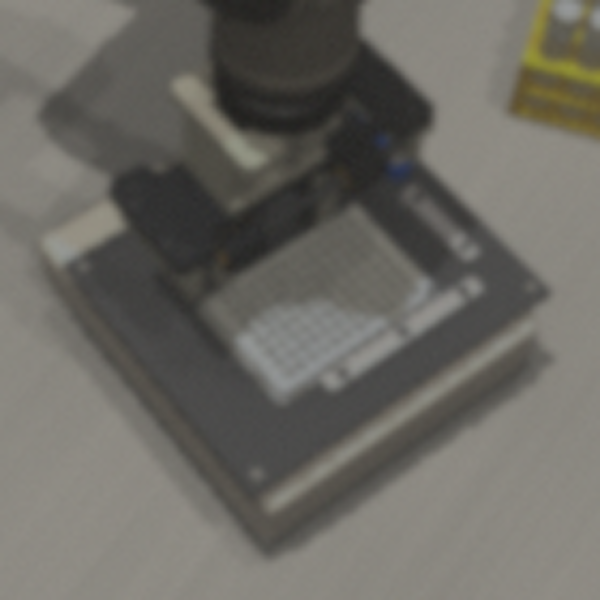

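```bash
python3 -m pendant '[[[-0.0007,0,0],[0,0,0],0.06],[[-0.0014,0,0],[0,0,0],0.06],[[-0.002,0,0],[0,0,0],0.06],[[-0.002,0,0],[0,0,0],0.06]]' ; python3 -c "
from h import *
where()";python3 -m pendant '[[[-0.0007,0,0],[0,0,0],0.06],[[-0.0014,0,0],[0,0,0],0.06],[[-0.0014,0,0],[0,0,0],0.06]]' ; python3 -c "
from h import *
where()"
```

```text
time: 3.92
tool_pos: [568.2, 76.1, 280.8]
tcp_rot: [-3.141, -0.0, 2.845]
contact_force: [-5.6, 1.8, 3.2]
grip_width: 59.8
t 3.92 tip sh [-31.1  -8.1] z 102.8 relyaw 3.1417 F sh [-5.91  0.1 ] 3.2 w 59.8
time: 4.17
tool_pos: [568.8, 76.0, 280.7]
tcp_rot: [-3.141, -0.003, 2.845]
contact_force: [-11.2, 2.8, 7.0]
grip_width: 59.9
t 4.17 tip sh [-31.   -8.1] z 102.7 relyaw 3.1418 F sh [-11.52  -0.62] 6.98 w 59.9
```

```bash
python3 -m pendant '[[[0.005,0,0],[0,0,0],0.06],[[0.02,0,0],[0,0,0],0.06],[[0.02,0,-0.03],[0,0,0],0.06],[[0.02,0,-0.06],[0,0,0],0.06],[[0.02,-0.02,-0.06],[0,0,-0.1],0.03],[[0.02,-0.02,-0.06],[0,0,-0.1],0.03]]' ; python3 -c "
from h import *
where(); goal(18,-100,160,np.pi/2)"
```

```text
time: 4.67
tool_pos: [545.3, 60.6, 342.8]
tcp_rot: [-3.141, 0.008, 2.949]
contact_force: [0.5, 0.6, -0.3]
grip_width: 51.1
t 4.67 tip sh [-47.  -29.6] z 164.8 relyaw 3.2459 F sh [0.35 0.69] -0.25 w 51.1
shift [-0.0586 -0.0769  0.0053] turn [0.006  0.0066 1.6751]
```

```bash
python3 -m pendant '[[[-0.029,-0.038,0.002],[0,0,0.12],0.03],[[-0.058,-0.077,0.002],[0,0,0.24],0.03],[[-0.058,-0.077,0.002],[0,0,0.36],0.03],[[-0.058,-0.077,0.002],[0,0,0.48],0.03],[[-0.058,-0.077,0.002],[0,0,0.6],0.03],[[-0.058,-0.077,0.002],[0,0,0.72],0.03],[[-0.058,-0.077,0.002],[0,0,0.84],0.03],[[-0.058,-0.077,0.002],[0,0,0.96],0.03],[[-0.058,-0.077,0.002],[0,0,1.08],0.03],[[-0.058,-0.077,0.002],[0,0,1.2],0.03]]' ; python3 -m pendant '[[[0,0,0],[0,0,0.12],0.03],[[0,0,0],[0,0,0.24],0.03],[[0,0,0],[0,0,0.36],0.03],[[0,0,0],[0,0,0.475],0.03],[[0,0,0],[0,0,0.475],0.03],[[0,0,0],[0,0,0.475],0.03]]'; python3 -c "
from h import *
where(); goal(18,-100,103.5,np.pi/2)"
```

```text
time: 5.5
tool_pos: [587.1, -24.5, 338.1]
tcp_rot: [3.139, 0.001, 1.737]
contact_force: [-0.2, 0.6, -0.1]
grip_width: 29.6
time: 6.0
tool_pos: [587.1, -24.6, 338.4]
tcp_rot: [3.139, -0.0, 1.272]
contact_force: [0.1, -0.6, -1.0]
grip_width: 29.8
t 6.0 tip sh [ 17.  -98.8] z 160.4 relyaw 1.5689 F sh [ 0.24 -0.59] -1.05 w 29.8
shift [-0.0012  0.0013  0.0569] turn [ 0.0024 -0.     -0.0019]
```

```bash
python3 -m pendant '[[[0,0.001,0.03],[0,0,0],0.03],[[0,0.001,0.05],[0,0,0],0.03],[[0,0.001,0.057],[0,0,-0.002],0.03],[[0,0.001,0.057],[0,0,-0.002],0.03],[[0,0.001,0.057],[0,0,-0.002],0.03],[[0.006,0.001,0.057],[0,0,-0.002],0.03],[[0.010,0.001,0.057],[0,0,-0.002],0.03],[[0.010,0.001,0.057],[0,0,-0.002],0.03]]' ; python3 -c "
from h import *
where()"; python3 -m pendant '[[[0.003,0,0],[0,0,0],0.03],[[0.006,0,0],[0,0,0],0.03],[[0.009,0,0],[0,0,0],0.03],[[0.012,0,0],[0,0,0],0.03],[[0.015,0,0],[0,0,0],0.03],[[0.018,0,0],[0,0,0],0.03],[[0.021,0,0],[0,0,0],0.03],[[0.024,0,0],[0,0,0],0.03],[[0.027,0,0],[0,0,0],0.03],[[0.029,0,0],[0,0,0],0.03]]'; python3 -c "
from h import *
where()"
```

```text
time: 6.67
tool_pos: [591.6, -14.6, 283.1]
tcp_rot: [3.137, -0.001, 1.273]
contact_force: [0.4, -0.3, 0.2]
grip_width: 30.1
t 6.67 tip sh [ 18.8 -87.8] z 105.1 relyaw 1.5697 F sh [ 0.47 -0.16] 0.19 w 30.1
time: 7.5
tool_pos: [599.8, 12.6, 282.0]
tcp_rot: [3.139, -0.0, 1.272]
contact_force: [0.3, -1.3, 0.6]
grip_width: 30.1
t 7.5 tip sh [ 18.3 -59.5] z 104.0 relyaw 1.5688 F sh [ 0.63 -1.12] 0.63 w 30.1
```

```bash
python3 -m pendant '[[[0.0015,0,0],[0,0,0],0.03],[[0.003,0,0],[0,0,0],0.03],[[0.004,0,0],[0,0,0],0.03],[[0.005,0,0],[0,0,0],0.03],[[0.005,0,0],[0,0,0],0.03]]' ; python3 -c "
from h import *
where()"; python3 -m pendant '[[[0.001,0,0],[0,0,0],0.03],[[0.002,0,0],[0,0,0],0.03],[[0.002,0,0],[0,0,0],0.03]]'; python3 -c "
from h import *
where()"
```

```text
time: 7.92
tool_pos: [601.2, 17.1, 281.9]
tcp_rot: [3.139, -0.0, 1.272]
contact_force: [-0.1, -0.8, 0.1]
grip_width: 30.0
t 7.92 tip sh [ 18.3 -54.7] z 103.9 relyaw 1.5686 F sh [ 0.18 -0.8 ] 0.09 w 30.0
time: 8.17
tool_pos: [601.7, 18.6, 281.9]
tcp_rot: [3.139, 0.001, 1.272]
contact_force: [-0.0, -3.6, 0.2]
grip_width: 30.1
t 8.17 tip sh [ 18.4 -53.4] z 103.9 relyaw 1.5687 F sh [ 1.02 -3.49] 0.24 w 30.1
```

```bash
python3 -m pendant '[[[0.001,0,0],[0,0,0],0.03],[[0.002,0,0],[0,0,0],0.03],[[0.002,0,0],[0,0,0],0.03]]'; python3 -c "
from h import *
where()
a=snap('scene','s3');b=snap('wrist','w3')
cv2.imwrite('pics/v3.png',np.hstack([cv2.resize(a['color'][160:245,245:345],(400,340),interpolation=cv2.INTER_CUBIC),cv2.resize(b['color'],(400,340))])[:,:,::-1])"
```

```text
time: 8.42
tool_pos: [602.1, 19.4, 281.9]
tcp_rot: [3.139, 0.004, 1.272]
contact_force: [-3.3, -9.9, 1.8]
grip_width: 30.0
t 8.42 tip sh [ 18.4 -53. ] z 103.9 relyaw 1.5686 F sh [ -0.3 -10.4] 1.76 w 30.0
```

View pics/v3.png

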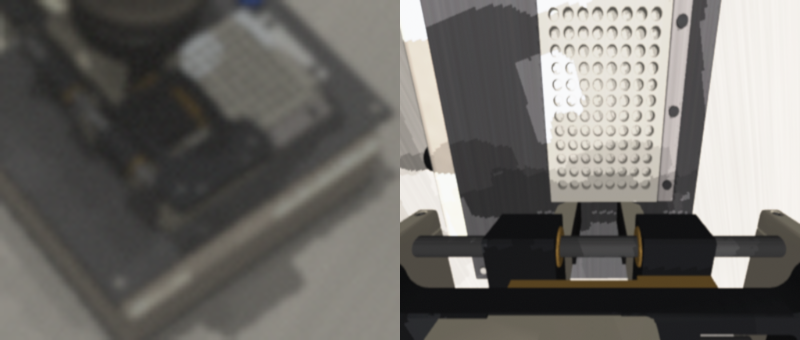

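```bash
python3 -m pendant '[[[-0.005,0,0],[0,0,0],0.03],[[-0.02,0,0],[0,0,0],0.03],[[-0.02,0,-0.03],[0,0,0],0.03],[[-0.02,0,-0.06],[0,0,0],0.03],[[-0.02,0,-0.06],[0,0,0],0.06],[[-0.02,0,-0.06],[0,0,0],0.06]]' ; python3 -c "
from h import *
where(); goal(-70,12,160,np.pi)
b=snap('wrist','w4')"
```

```text
time: 9.02
tool_pos: [596.4, 1.1, 343.9]
tcp_rot: [3.134, -0.001, 1.271]
contact_force: [-0.8, -0.5, -0.8]
grip_width: 38.8
t 9.02 tip sh [ 19.2 -71.3] z 165.9 relyaw 1.5682 F sh [-0.67 -0.7 ] -0.76 w 38.8
shift [ 0.0833 -0.0882  0.0053] turn [ 0.0067  0.0046 -1.5734]
```

```bash
python3 -m pendant '[[[0.0,-0.040,0],[0.002,0.002,-0.12],0.06],[[0.0,-0.08,0],[0.002,0.002,-0.24],0.06],[[0.03,-0.088,0],[0.002,0.002,-0.36],0.06],[[0.06,-0.088,0],[0.002,0.002,-0.48],0.06],[[0.083,-0.088,0],[0.002,0.002,-0.6],0.06],[[0.083,-0.088,0],[0.002,0.002,-0.72],0.06],[[0.083,-0.088,0],[0.002,0.002,-0.84],0.06],[[0.083,-0.088,0],[0.002,0.002,-0.96],0.06],[[0.083,-0.088,0],[0.002,0.002,-1.08],0.06],[[0.083,-0.088,0],[0.002,0.002,-1.2],0.06]]'; python3 -m pendant '[[[0,0,0],[0,0,-0.12],0.06],[[0,0,0],[0,0,-0.24],0.06],[[0,0,0],[0,0,-0.36],0.06],[[0,0,0],[0,0,-0.373],0.06],[[0,0,0],[0,0,-0.373],0.06],[[0,0,0],[0,0,-0.373],0.06]]'; python3 -c "
from h import *
where(); goal(-70,12,104,np.pi)"
```

```text
time: 9.9
tool_pos: [536.2, 107.0, 340.0]
tcp_rot: [-3.14, -0.002, 2.478]
contact_force: [0.6, -0.6, -0.3]
grip_width: 60.0
time: 10.4
tool_pos: [536.5, 106.9, 340.9]
tcp_rot: [3.141, -0.001, 2.841]
contact_force: [0.4, -1.0, -0.6]
grip_width: 60.3
t 10.4 tip sh [-70.5  12.1] z 162.9 relyaw 3.1382 F sh [ 0.65 -0.8 ] -0.61 w 60.3
shift [-0.0004 -0.0001  0.0589] turn [ 0.0002 -0.001  -0.0033]
```

Descend and press +x gently again.

```bash
python3 -m pendant '[[[0,0,0.03],[0,0,-0.003],0.06],[[0,0,0.05],[0,0,-0.003],0.06],[[0,0,0.058],[0,0,-0.003],0.06],[[0,0,0.058],[0,0,-0.003],0.06],[[-0.015,0,0.058],[0,0,-0.003],0.06],[[-0.025,0,0.058],[0,0,-0.003],0.06],[[-0.032,0,0.058],[0,0,-0.003],0.06],[[-0.036,0,0.058],[0,0,-0.003],0.06],[[-0.036,0,0.058],[0,0,-0.003],0.06]]'; python3 -c "
from h import *
where()"; python3 -m pendant '[[[-0.0015,0,0],[0,0,0],0.06],[[-0.003,0,0],[0,0,0],0.06],[[-0.0045,0,0],[0,0,0],0.06],[[-0.0045,0,0],[0,0,0],0.06]]'; python3 -c "
from h import *
where()"
```

```text
time: 11.15
tool_pos: [571.8, 96.3, 284.4]
tcp_rot: [3.141, 0.002, 2.847]
contact_force: [-1.0, 0.5, 0.1]
grip_width: 59.8
t 11.15 tip sh [-33.2  12.4] z 106.4 relyaw 3.1438 F sh [-1.05  0.15] 0.1 w 59.8
time: 11.48
tool_pos: [574.7, 95.5, 283.6]
tcp_rot: [3.141, -0.002, 2.848]
contact_force: [-5.2, 0.8, 2.2]
grip_width: 59.9
t 11.48 tip sh [-30.9  12.4] z 105.6 relyaw 3.1446 F sh [-5.24 -0.76] 2.16 w 59.9
```

```bash
python3 -m pendant '[[[-0.0015,0,0],[0,0,0],0.06],[[-0.002,0,0],[0,0,0],0.06],[[-0.002,0,0],[0,0,0],0.06],[[0.01,0,0],[0,0,0],0.06],[[0.025,0,0],[0,0,0],0.06],[[0.035,0,-0.03],[0,0,0],0.06],[[0.05,0,-0.065],[0,0,0],0.04],[[0.05,0,-0.065],[0,0,0],0.04],[[0.05,0,-0.065],[0,0,0],0.04]]'; python3 - <<'E'
from h import *
where(); th=1.84; goal(-28.5-75*np.sin(th),98-75*np.cos(th),165,np.pi-(th-np.pi/2))
a=snap('wrist','w5');b=snap('top','t5');s=snap('scene','s5')
print(proj(a,np.r_[sh2w(65,85),100]),proj(a,np.r_[sh2w(65,-43),100]),proj(a,np.r_[sh2w(-100,118),143]))
f=lambda i:cv2.resize(i,(390,290),interpolation=cv2.INTER_CUBIC)
cv2.imwrite('pics/v5.png',np.vstack([np.hstack([f(a['color']),f(s['color'][150:245,225:355])]),np.hstack([f(b['color'][115:260,100:285]),f(load('w4')['color'])])])[:,:,::-1])
E
```

```text
time: 12.23
tool_pos: [527.6, 109.9, 351.1]
tcp_rot: [3.139, 0.006, 2.848]
contact_force: [-0.2, 1.1, -0.7]
grip_width: 44.3
t 12.23 tip sh [-78.6  12.8] z 173.1 relyaw 3.1453 F sh [-0.47  0.96] -0.71 w 44.3
shift [0.0208 0.1056 0.0082] turn [0.0032 0.0056 0.2729]
[[320.0537845  323.10591993]] [[202.21206492 323.03146725]] [[396.05875048 192.04343256]]
```

View pics/v5.png

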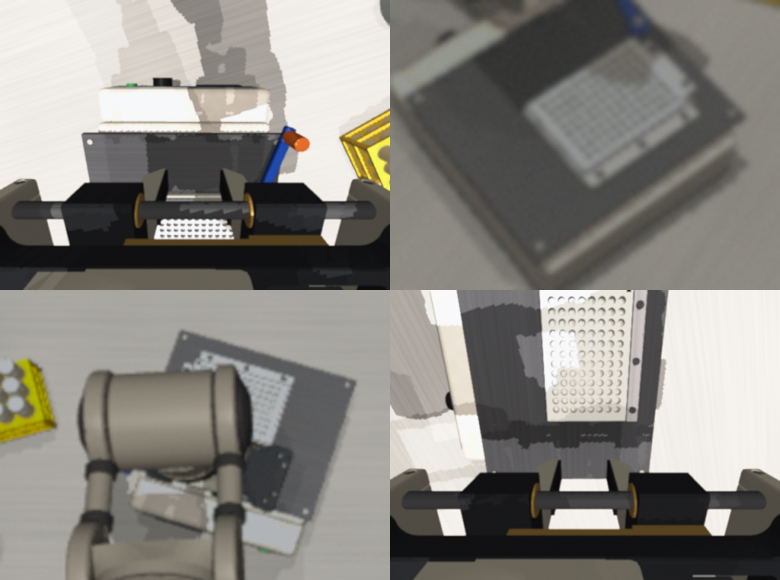

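```bash
python3 -m pendant '[[[0.01,0.035,0],[0,0.003,0.11],0.035],[[0.02,0.07,0],[0,0.003,0.22],0.035],[[0.021,0.1,0],[0,0.003,0.273],0.035],[[0.021,0.106,0],[0,0.003,0.273],0.035],[[0.021,0.106,0],[0,0.003,0.273],0.035],[[0.021,0.106,0],[0,0.003,0.273],0.035]]'; python3 - <<'E'
from h import *
where(); th=1.84; goal(-28.5-75*np.sin(th),98-75*np.cos(th),121,np.pi-(th-np.pi/2))
a=snap('wrist','w6'); s=snap('scene','s6')
im=a['color'].astype(int); m=(im[:,:,0]>im[:,:,2]+70)&(im[:,:,0]>im[:,:,1]+60);v,u=np.nonzero(m);print(len(u),u.mean(),v.mean())
f=lambda i:cv2.resize(i,(390,290),interpolation=cv2.INTER_CUBIC)
cv2.imwrite('pics/v6.png',np.hstack([f(a['color']),f(s['color'][90:185,240:370])])[:,:,::-1])
E
```

```text
time: 12.88
tool_pos: [538.2, 216.8, 347.4]
tcp_rot: [-3.14, -0.004, 2.576]
contact_force: [0.6, -0.7, -0.7]
grip_width: 35.3
t 12.88 tip sh [-101.7  117.6] z 169.4 relyaw 2.8731 F sh [ 0.76 -0.49] -0.69 w 35.3
shift [-0.0002  0.0004  0.0484] turn [-0.0019 -0.004   0.0007]
305 255.4393442622951 220.59344262295082
```

View pics/v6.png

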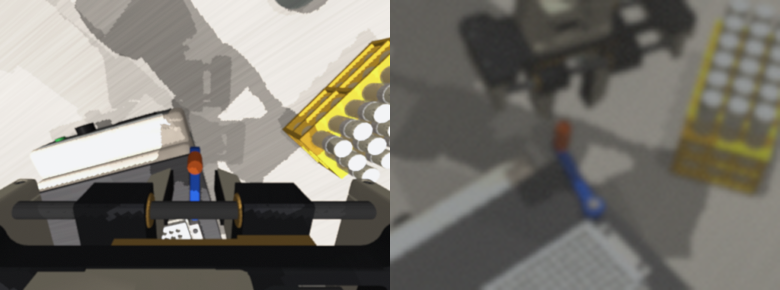

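```bash
cat >> h.py <<'E'
def arc(t0,t1,n):
    o=get_obs();R=Ro.from_euler('xyz',o['tcp_rot'])
    for th in np.linspace(t0,t1,n+1)[1:]:
        d=np.r_[sh2w(-28.5-75*np.sin(th),98-75*np.cos(th)),121+178]-o['tool_pos']
        T=Ro.from_euler('xyz',[np.pi,0,YAW+np.pi-(th-np.pi/2)])
        print(round(th,2),(R.inv().apply(d)/1000).round(4),(R.inv()*T).as_rotvec().round(3))
E
python3 -m pendant '[[[0,0,0.03],[0,-0.003,0],0.035],[[0,0,0.045],[0,-0.003,0],0.035],[[0,0,0.048],[0,-0.003,0],0.035],[[0,0,0.048],[0,-0.003,0],0.024],[[0,0,0.048],[0,-0.003,0],0.022],[[0,0,0.048],[0,-0.003,0],0.022],[[0,0,0.048],[0,-0.003,0],0.022]]'; python3 -c "
from h import *
where();arc(1.84,.84,10)"
```

```text
time: 13.57
tool_pos: [538.4, 217.1, 302.0]
tcp_rot: [3.14, 0.002, 2.574]
contact_force: [-0.5, 0.3, -0.1]
grip_width: 22.2
t 13.57 tip sh [-100.4  118.3] z 124.0 relyaw 2.8713 F sh [-0.57  0.13] -0.1 w 22.2
1.74 [-0.0004 -0.0076  0.003 ] [ 0.002  0.002 -0.101]
1.64 [-0.0015 -0.015   0.003 ] [ 0.002  0.002 -0.201]
1.54 [-0.0034 -0.0223  0.003 ] [ 0.002  0.002 -0.301]
1.44 [-0.006  -0.0293  0.003 ] [ 0.002  0.002 -0.401]
1.34 [-0.0092 -0.036   0.003 ] [ 0.001  0.002 -0.501]
1.24 [-0.0132 -0.0424  0.003 ] [ 0.001  0.002 -0.601]
1.14 [-0.0177 -0.0484  0.003 ] [ 0.001  0.002 -0.701]
1.04 [-0.0228 -0.0539  0.003 ] [ 0.001  0.003 -0.801]
0.94 [-0.0285 -0.0588  0.003 ] [ 0.001  0.003 -0.901]
0.84 [-0.0346 -0.0632  0.003 ] [ 1.000e-03  3.000e-03 -1.001e+00]
```

```bash
python3 -m pendant '[[[-0.0004,-0.0076,0.001],[0,0,-0.1],0.022],[[-0.0015,-0.015,0.001],[0,0,-0.2],0.022],[[-0.0034,-0.0223,0.001],[0,0,-0.3],0.022],[[-0.006,-0.0293,0.001],[0,0,-0.4],0.022],[[-0.0092,-0.036,0.001],[0,0,-0.5],0.022],[[-0.0132,-0.0424,0.001],[0,0,-0.6],0.022],[[-0.0177,-0.0484,0.001],[0,0,-0.7],0.022],[[-0.0228,-0.0539,0.001],[0,0,-0.8],0.022],[[-0.0285,-0.0588,0.001],[0,0,-0.9],0.022],[[-0.0346,-0.0632,0.001],[0,0,-1.0],0.022]]';python3 -m pendant '[[[0,0,0],[0,0,0],0.022],[[0,0,0],[0,0,0],0.022]]'; python3 -c "
from h import *
where();arc(.84,.04,8)"
```

```text
time: 14.4
tool_pos: [533.3, 145.4, 300.8]
tcp_rot: [3.141, 0.002, -2.703]
contact_force: [0.1, 2.2, 1.4]
grip_width: 22.2
time: 14.57
tool_pos: [533.4, 145.3, 300.4]
tcp_rot: [-3.141, 0.002, -2.712]
contact_force: [0.1, 0.3, -0.2]
grip_width: 22.1
t 14.57 tip sh [-84.2  48. ] z 122.4 relyaw -2.4151 F sh [-0.01  0.28] -0.15 w 22.1
0.74 [-0.0005 -0.0075  0.0014] [-0.001  0.001 -0.104]
0.64 [-0.0017 -0.0149  0.0014] [-0.001  0.001 -0.204]
0.54 [-0.0036 -0.0222  0.0014] [-0.001  0.001 -0.304]
0.44 [-0.0062 -0.0292  0.0014] [-0.001  0.001 -0.404]
0.34 [-0.0095 -0.036   0.0014] [-0.001  0.001 -0.504]
0.24 [-0.0134 -0.0423  0.0014] [-0.001  0.001 -0.604]
0.14 [-0.018  -0.0483  0.0015] [-0.001  0.001 -0.704]
0.04 [-0.0231 -0.0538  0.0015] [-0.001  0.001 -0.804]
```

```bash
python3 -m pendant '[[[-0.0005,-0.0075,0],[0,0,-0.104],0.022],[[-0.0017,-0.0149,0],[0,0,-0.204],0.022],[[-0.0036,-0.0222,0],[0,0,-0.304],0.022],[[-0.0062,-0.0292,0],[0,0,-0.404],0.022],[[-0.0095,-0.036,0],[0,0,-0.504],0.022],[[-0.0134,-0.0423,0],[0,0,-0.604],0.022],[[-0.018,-0.0483,0],[0,0,-0.704],0.022],[[-0.0231,-0.0538,0],[0,0,-0.804],0.022],[[-0.0231,-0.0538,0],[0,0,-0.84],0.022],[[-0.0231,-0.0538,0],[0,0,-0.84],0.022]]'; python3 -c "
from h import *
where()"
```

```text
time: 15.4
tool_pos: [577.0, 106.5, 299.9]
tcp_rot: [-3.141, 0.0, -1.87]
contact_force: [-0.8, 0.3, 0.1]
grip_width: 22.1
t 15.4 tip sh [-31.4  23.6] z 121.9 relyaw -1.5731 F sh [-0.85  0.03] 0.12 w 22.1
```

```bash
python3 -m pendant '[[[0,-0.0015,0],[0,0,0],0.022],[[0,-0.003,0],[0,0,0],0.022],[[0,-0.0045,0],[0,0,0],0.022],[[0,-0.0045,0],[0,0,0],0.022]]'; python3 -c "
from h import *
where()"; python3 -m pendant '[[[0,-0.001,0],[0,0,0],0.022],[[0,-0.002,0],[0,0,0],0.022],[[0,-0.002,0],[0,0,0],0.022]]'; python3 -c "
from h import *
where()"
```

```text
time: 15.73
tool_pos: [581.1, 105.0, 299.8]
tcp_rot: [3.142, -0.0, -1.87]
contact_force: [-2.0, -0.0, 0.8]
grip_width: 22.2
t 15.73 tip sh [-27.1  23.3] z 121.8 relyaw -1.5726 F sh [-1.94 -0.62] 0.77 w 22.2
time: 15.98
tool_pos: [583.0, 104.3, 299.7]
tcp_rot: [3.141, 0.0, -1.869]
contact_force: [-2.7, 0.4, 0.6]
grip_width: 21.8
t 15.98 tip sh [-25.2  23.2] z 121.7 relyaw -1.5719 F sh [-2.76 -0.39] 0.56 w 21.8
```

```bash
python3 -m pendant '[[[0,-0.001,0],[0,0,0],0.022],[[0,-0.002,0],[0,0,0],0.022],[[0,-0.002,0],[0,0,0],0.022]]'; python3 -c "
from h import *
where()"; python3 -m pendant '[[[0,-0.001,0],[0,0,0],0.022],[[0,-0.0015,0],[0,0,0],0.022],[[0,-0.0015,0],[0,0,0],0.022]]'; python3 -c "
from h import *
where()"
```

```text
time: 16.23
tool_pos: [583.8, 104.1, 299.5]
tcp_rot: [3.137, -0.001, -1.869]
contact_force: [-9.0, 1.8, 5.0]
grip_width: 22.0
t 16.23 tip sh [-25.   23.2] z 121.5 relyaw -1.5716 F sh [-9.12 -0.94] 5.01 w 22.0
time: 16.48
tool_pos: [584.4, 104.0, 299.5]
tcp_rot: [3.134, -0.001, -1.868]
contact_force: [-13.0, 1.7, 7.4]
grip_width: 22.5
t 16.48 tip sh [-24.9  23.2] z 121.5 relyaw -1.5714 F sh [-12.92  -2.17] 7.36 w 22.5
```

```bash
python3 -m pendant '[[[0,0.003,0],[0,0,0],0.024],[[0,0.0065,0],[0,0,0],0.026],[[0,0.0065,0],[0,0,0],0.03],[[0,0.0065,0],[0,0,0],0.03],[[0,0.0065,-0.03],[0,0,0],0.03],[[0,0.0065,-0.07],[0,0,0],0.03],[[0,0.0065,-0.10],[0,0,0],0.03],[[0,0.0065,-0.10],[0,0,0],0.03]]'; python3 - <<'E'
from h import *
where(); goal(-300,60,225,-np.pi/2)
a=snap('wrist','w7');s=snap('scene','s7')
E
```

```text
time: 17.15
tool_pos: [581.3, 105.2, 407.0]
tcp_rot: [-3.129, 0.005, -1.869]
contact_force: [0.5, -0.3, 0.4]
grip_width: 29.8
t 17.15 tip sh [-24.7  24.4] z 229.0 relyaw -1.5717 F sh [ 0.57 -0.17] 0.45 w 29.8
shift [-0.0362  0.2731  0.0006] turn [-0.0129  0.0046 -0.0009]
```

```bash
python3 -m pendant '[[[-0.02,0.03,-0.01],[0,0,0],0.03],[[-0.15,0.25,-0.02],[0,0,0],0.03],[[-0.15,0.25,-0.02],[0,0,0],0.03],[[-0.15,0.25,-0.02],[0,0,0],0.03],[[-0.15,0.25,-0.02],[0,0,0],0.03],[[-0.15,0.25,-0.02],[0,0,0],0.03],[[-0.15,0.25,-0.02],[0,0,0],0.03],[[-0.15,0.25,-0.02],[0,0,0],0.03],[[-0.15,0.25,-0.02],[0,0,0],0.03]]'; python3 - <<'E'
from h import *
where()
t=snap('top','t8');s=snap('scene','s8')
im=t['color'].astype(int);g=im.mean(2);sat=im.max(2)-im.min(2)
m=(im[:,:,0]>im[:,:,2]+70)&(im[:,:,0]>im[:,:,1]+40);m[:115]=0;m[260:]=0;m[:,:145]=0;m[:,285:]=0
v,u=np.nonzero(m);print('knob sh',w2sh(ray(t,[[u.mean(),v.mean()]],138)))
f=lambda i:cv2.resize(i,(390,390),interpolation=cv2.INTER_CUBIC)
cv2.imwrite('pics/v8.png',np.hstack([f(t['color'][120:220,170:270]),f(s['color'][150:245,240:335])])[:,:,::-1])
E
```

```text
time: 18.0
tool_pos: [383.4, 323.5, 418.5]
tcp_rot: [3.14, -0.001, -1.864]
contact_force: [0.2, -0.1, 0.2]
grip_width: 29.9
t 18.0 tip sh [-280.3  174.2] z 240.5 relyaw -1.5673 F sh [ 0.24 -0.05] 0.21 w 29.9
knob sh [[-28.81063228  23.34020115]]
```

View pics/v8.png

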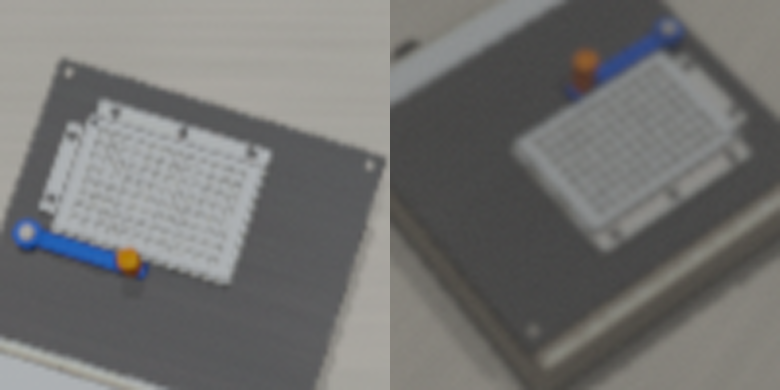

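```bash
python3 - <<'E'
from h import *
t=load('t8');g=t['color'].mean(2).astype(np.float32)
def prof(pts,z):
    uv=proj(t,[np.r_[sh2w(*p),z] for p in pts]).astype(np.float32)
    return cv2.remap(g,uv[:,:1],uv[:,1:],cv2.INTER_LINEAR)[:,0]
def edge(pts,s): # outermost half-level crossing from outside (dark) in
    p=prof(pts,107); i=np.argmax(p>(p[:5].mean()+165)/2); return s[i].round(2),
s=np.arange(-60,-30,.2)
for x in(-15,0,20,40,55): print('x',x,'-y side',edge([(x,y) for y in s],s),end=' ')
print()
s2=np.arange(-40,-5,.2)
for y in(-38,-25,-10,0): print('y',y,'front',edge([(x,y) for x in s2],s2),end=' ')
print()
for x in(-5,10,25,40,50): print('short',x,prof([(x,y) for y in np.arange(74,98,1.5)],109).round().astype(int))
for y in(-35,0,40,75): print('long',y,prof([(x,y) for x in np.arange(56,80,1.5)],109).round().astype(int))
E
```

```text
x -15 -y side (np.float64(-42.0),) x 0 -y side (np.float64(-42.6),) x 20 -y side (np.float64(-42.4),) x 40 -y side (np.float64(-41.2),) x 55 -y side (np.float64(-42.0),) 
y -38 front (np.float64(-19.6),) y -25 front (np.float64(-19.4),) y -10 front (np.float64(-19.8),) y 0 front (np.float64(-20.6),) 
short -5 [163 167 172 174 175 171 166 157 148 155 162 160 160 162 162 150]
short 10 [162 167 174 175 175 171 166 156 152 164 173 175 175 174 168 158]
short 25 [162 168 173 175 175 173 169 163 162 168 172 175 176 175 168 159]
short 40 [160 161 167 174 175 173 166 158 158 163 170 172 170 169 165 152]
short 50 [159 163 169 173 175 172 167 158 154 156 150 145 145 147 147 141]
long -35 [175 175 175 174 173 165 159 161 162 161 162 163 161 155 142 120]
long 0 [160 157 162 167 169 167 165 168 172 174 175 174 174 160 143 121]
long 40 [162 163 167 170 169 162 160 164 168 172 174 175 171 164 147 124]
long 75 [154 156 161 164 170 161 155 160 165 169 170 167 165 154 142 119]
```

```bash
python3 -c "
from plant import close_job
print(close_job())"
```

```text
the job is handed in; nothing more can be done
None
```

The plate is home against both stops and the blue retaining arm is shut across its front edge. I handed the job in at about 18 s of the 67 s allowed.

**What I did:**
- I pushed the plate with two fingertips, first against the long stop and then against the short stop, at about 10–12 N each.
- I then pressed it onto the long stop once more; the fingers stopped at the same place as the first time, to about 0.1 mm.
- I caged the knob between the fingers and swung the arm round until it met a hard stop at about 13 N. Then I let go and moved clear.

**Last checks:**

| Measured (shaker frame) | Found, mm | Should be, mm |
|---|---|---|
| Knob | (-28.8, 23.3) | (-28.5, 23) |
| Plate front edge | x ≈ -19.4 to -20.6 | -20.5 |
| Plate -y edge | y ≈ -41.2 to -42.6 | -42.8 |

- **Plate edges:** They read up to about 1.5 mm past their true positions, with no consistent tilt. I put this down to the cameras' roughly 2 mm calibration error and pixel noise.
- **Gaps at the stops:** I saw no dark gap at either one, though a gap under about 1 mm would be hard to make out.
- **Other things on the bench:** I felt no contact with them, but I did not measure their positions again at the end.

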